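# Lock the circuit board into its sloping fixture

### The arm

A 7-joint arm with a two-finger parallel gripper is mounted at the origin on the work surface. World frame = base frame: x ahead of the robot, y to its left, z up, the work surface at z = 0. Lengths are in m, angles in rad, forces in N, time in s.
With the tool pointing down it reaches from about 0.425 to 0.875 m from the base axis. Payload 4.7 kg.
Tool frame: the origin (TCP) lies at the very end of the fingers, on their centre line; the grasp point (between the pads) lies ctrl.pinch_z behind it (ctrl.pinch_z is the distance from the TCP to the grasp point, in m); x points along the fingers, y is the direction in which the jaws open and shut, and the axes are right-handed (so a half turn about x gives the same grasp; the last joint's range is limited). The gripper opens to 87 mm and grips with 3 to 60 N. Pads are 19 mm wide; open, the fingers measure 117 mm over their backs; the gripper's body (75 mm by 190 mm) begins 51 mm behind the grasp point.
Start: joints at [-1.196, 0.321, -0.07, 1.45, 0.023, 1.371, -0.057], TCP at [0.229, 0.608, 0.223] pointing down, gripper open.
Joint ranges: [-2.86, 2.86], [-0.3, 2.09], [-1.38, 1.24], [0.06, 2.45], [-1.56, 4.7], [0.09, 2.05], [-2.69, 2.69]. Speed limits (rad/s): [2.57, 2.57, 3.14, 3.14, 3.14, 3.14, 3.14].

### API

Orientations are given as a rotation vector (axis times angle).
In Python, from bench import get_state, get_image, camera_info, order, ctrl gives the robot as it stands.
- The arm moves only by the tool jog_arm, never from a script. Its arguments are lists of equal length, an entry for each row: "claw": the finger opening in mm, from 0 to 87; "xyz": the shift along the tool's x, y, z in mm, a list of three; "roll": the turn about the tool's x in degrees. In form: {"claw": [claw, ...], "xyz": [[tx, ty, tz], ...], "roll": [roll, ...]}. A call has 1 to 5 rows; each row is the pose to reach, as a shift and turn from the pose measured when the call began, along the tool's axes at that moment; what a row does not reach only later rows make up. A row lasts 1/10 s, in which the tool goes at most 50 mm and 8.59 degrees, less where a joint would pass 70% of its speed; a pose out of reach is approached as far as the arm can. A call with a gripper value outside its range is refused whole. The fingers move at their own pace and stop on an object; "force" is the grip in N (left out, the last holds). Time passes only in rows, so rows that repeat a pose let the fingers close. It gives the time, the measured TCP pose, the force and the opening at its end, in the units of the state.
- get_state(): the state, without advancing time (a new reading comes with each control period).
- get_image(name): name is "scene" or "top"; returns (picture, depth): 420x560x3 uint8, red, green, blue; 420x560 float32, m along the optical axis (not along the pixel's ray), 0 where there is no reading.
- camera_info(name): a dict with "intrinsics" (3x3 intrinsics, pixels), "rvec" (rotation vector, rad) and "tvec" (3), from world to camera coordinates, as OpenCV has them. Camera axes: x right, y down, z forward; pixel columns grow to the right and rows downward; lengths in m; the calibration is good to about 2 mm. A picture is of the moment at which its call begins. camera_info takes no time and is no camera call.
- order.close_job(): hands the job in, once; it reports no verdict.
The state is a dict: "time": time; "joint_positions": joint angles; "qd": joint speeds; "joint_torque": joint torques, N m; "position": TCP position; "tool_rot": TCP orientation; "ft_force": force on the tool from outside, world axes, zero at the start; "torque": the same for the moment, N m; "grip_width": opening from 0.0 (shut) to 1.0 (fully open).
Only numpy, scipy, OpenCV 4.12 (cv2) and the standard library are available. Lean on these libraries where they do the work, as an engineer would, in place of code of your own. Each camera call takes 0.05 s, during which the arm holds its last target. There are 200 camera calls.

### The job

Swing the yellow clamp bar fully closed across the circuit board on the sloping fixture, then lock it: push the red-headed pin from the rack through the eye of the bar and into the hole beneath, all the way in until its flange lies flat on the bar, and let go. Do not knock or press on the circuit board, leave the black pin in the rack and do not push the other things on the bench around.

Things in the scene. Friction and masses are not known exactly. Their poses are not given: they have to be found in the camera images.
- deck: Black sloping plate of the board fixture, 130 x 124 mm, tilted 32 deg to face up and towards the robot. Origin: centre of its upper face, 92 mm above the table. z: outward normal (the pin goes in along -z); x: up the slope; y: along the closed bar. Aluminium posts, 40 x 40 mm, tops at z +9.5 mm, stand at (x 45, y 85) mm (bar pivot) and (x 45, y -85) mm (lock hole).
- board: Dark green circuit board, 116 x 112 mm, 2 mm thick, lying fixed on the deck, same origin and axes as the deck. Its capacitors, up to 28 mm tall, stand at x below -10 mm; between x -5 and +58 mm it carries only parts under 5 mm tall.
- lock_seat (a point): Fixed point on the lock hole's axis, deck axes, 18 mm above the deck's face: the top of the bar's eye when closed, and the red pin's origin when fully in. The lock hole in the post is 10 mm wide, along the deck's z, right through (29.5 mm), its mouth 8.5 mm below this point; free space under it. A yellow stop plate, no higher than the bar, stands down-slope.
- clamp_bar (a joint): Yellow clamp bar, hinged at bar_pivot about the deck's z. 0 rad = closed: across the upper edge of the board, against its stop, eye over the lock hole; positive = swung open, up the slope. Range 0 to 1.2. Stiff (about 0.16 N m), stays where left. Bar 22 mm wide, 8 mm thick, its top 18 mm above the deck's face.
- bar_pivot (a point): Fixed point on the hinge axis of the clamp bar at the height of the bar's top face; deck axes.
- bar_knob (a point): Middle of the upright black round knob on the clamp bar, 16 mm in diameter, 38 mm tall (19 mm either way from this point along the deck's z), 105 mm from the pivot. Axes: z as the deck's, y along the bar towards the pivot.
- bar_eye (a point): Centre of the 12 mm hole in the square (34 mm) end of the clamp bar, at its top face, 170 mm from the pivot, 65 mm past the knob. When closed it coincides with lock_seat.
- red_pin: Lock pin with red head, upright in the rack. Origin: centre of the flange's underside. z points from the tip to the head: steel shaft 8 mm in diameter from z 0 to -45 mm (pointed over the last 4 mm); red flange 24 mm in diameter z 0 to 4; red round grip 16 mm in diameter z 4 to 38 mm. 45 g.
- rack: Grey block 60 x 130 x 60 mm tall with two 11 mm upright holes at y -32 and +32 mm, holding a red and a black pin in either order. Origin: centre of its underside. Either left or right of the fixture.
- black_pin: Pin like the red one but with black head and a 22 mm shaft: too short. Stands in the rack's other hole. Bystander.
- parts_bin: Open black plastic bin 110 x 130 x 55 mm, empty; on the other side of the fixture from the rack. Origin under its centre. Bystander.
- spool: Metal wire spool standing on end, 60 mm diameter, 46 mm tall. Bystander.
- flux_bottle: White squeeze bottle with blue cap, 44 mm diameter, 110 mm tall. Bystander.
- driver: Screwdriver with orange handle, 180 mm long, lying behind the fixture. Bystander.
- toroid: Copper-coloured ring coil lying flat, 38 mm diameter, 16 mm tall. Bystander.
- capacitor: Black round can, 30 mm diameter, 35 mm tall, upright. Bystander.
There are look-alikes about, which are no part of the job. Several things have the shape of the red_pin; the one meant has the colours described above.

How it is judged:
On the way:
1. the clamp bar is closed (joint below 0.03 rad) and stays so for 0.2 s, while the red pin's flange is still more than 20 mm from its seat (value of joint clamp_bar below 0.03 rad and distance between red_pin and lock_seat above 0.02 m), for 0.2 s.
At the end, for the whole second after the job is handed in: The bar is closed (joint below 0.03 rad); the red pin goes through the bar's eye and the hole beneath, its flange underside within 4 mm of lock_seat and its axis within 0.1 rad of the deck's z; it is released and at rest (value of joint clamp_bar below 0.03 rad and distance between red_pin and lock_seat below 0.004 m and angle between the z axis of red_pin and the z axis of deck, either way round below 0.1 rad and linear speed of red_pin below 0.02 m/s and contact force between red_pin and the fingers below 0.1 N); the robot touches nothing.
It fails at once if anything presses on the circuit board or its parts with more than 6 N (contact force between board and anything else above 6 N).
It fails at once if the black pin, bin, spool, bottle, screwdriver, ring coil or capacitor is moved by more than 30 mm (distance of any of black_pin, parts_bin, spool, flux_bottle, driver, toroid, capacitor from where it was at the start of the episode above 0.03 m).
It also fails if it takes over 56 s, if anything falls off the work surface, if the arm or the gripper's body presses on something with over 40 N, if the wrist force passes 120 N, or if a joint passes its speed limit or range.

## Working session

There is one attempt and no reset: what is moved stays moved. The work goes in short steps, Python scripts to look and compute and a tool call to move; the robot and the scene stay as the last step left them, time stands still between calls to the robot, and variables do not carry over. Pictures are saved under pics/ and viewed, about 8 in all and at most 12, crops included, and the job is handed in when it is done.

Besides the shell and the picture viewer there is one more tool, called after ">>>" as name([rows], argument=value, ...), one row to a line, values as JSON. jog_arm: Moves the arm, as the interface text tells. Its arguments: {"type":"object","properties":{"claw":{"type":"array"},"xyz":{"type":"array"},"roll":{"type":"array"},"force":{"type":"number"}},"required":["claw","xyz","roll"]}

```bash
ls; mkdir -p pics; cat > h.py <<'E'
import numpy as np,cv2
from scipy.spatial.transform import Rotation as R
from bench import get_state,get_image,camera_info,order,ctrl
def cam(n):
    c=camera_info(n);return np.array(c["intrinsics"]),R.from_rotvec(np.ravel(c["rvec"])).as_matrix(),np.ravel(c["tvec"])
def pt(n,d,u,v):
    K,r,t=cam(n);p=np.linalg.inv(K)@[u,v,1]*d;return r.T@(p-t)
def cloud(n,D):
    K,r,t=cam(n);v,u=np.mgrid[:D.shape[0],:D.shape[1]]
    p=np.stack([u,v,np.ones_like(u)],-1)@np.linalg.inv(K).T*D[...,None]
    P=(p-t)@r;P[D<=0]=np.nan;return P
def proj(n,X):
    K,r,t=cam(n);q=(r@np.atleast_2d(X).T).T+t;q=q@K.T;return q[:,:2]/q[:,2:]
E
python3 - <<'E'
from h import *
for n in("scene","top"):
    im,D=get_image(n);np.savez(f"{n}0.npz",im=im,D=D);cv2.imwrite(f"pics/{n}0.png",im[...,::-1])
    K,r,t=cam(n);print(n,K.tolist(),-r.T@t,r[2])
s=get_state();print(s["position"],s["tool_rot"],R.from_rotvec(s["tool_rot"]).as_matrix(),ctrl.pinch_z,s["time"],s["grip_width"])
E
```

```text
pics
scene [[385.3042486187915, 0.0, 278.73048159512183], [0.0, 385.3042486187915, 214.50595717117454], [0.0, 0.0, 1.0]] [1.06719719 0.37889899 0.73160496] [-0.57544593 -0.38404    -0.7220632 ]
top [[510.6507269489792, 0.0, 284.7652213191114], [0.0, 510.6507269489792, 207.7897983099163], [0.0, 0.0, 1.0]] [0.42266251 0.01036616 1.23222725] [ 1.24192137e-01  6.70361935e-04 -9.92257962e-01]
[0.22931217 0.60767939 0.22156839] [ 0.28169152  1.55243207 -0.28436927] [[-5.28762534e-04  3.52936389e-01  9.35647169e-01]
 [-1.62866470e-03  9.35645755e-01 -3.52936776e-01]
 [-9.99998534e-01 -1.71047526e-03  8.00806191e-05]] 0.0187 0.1 1.0049716331304275
```

View pics/scene0.png

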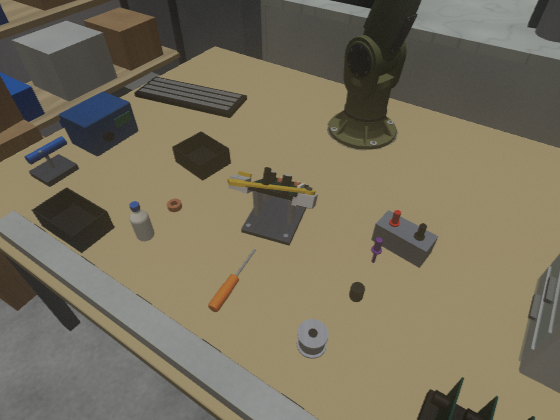

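View pics/top0.png

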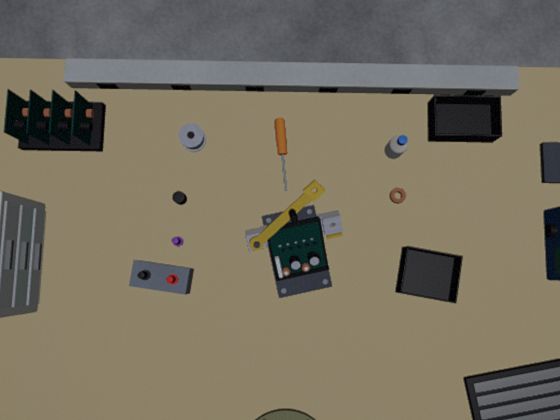

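The scene view shows the red pin at (396,218), the black pin at (420,231) and a purple pin-shaped object at (377,250). In the top view the red pin is at (172,279), black at (144,274) and purple at (177,241). The pivot is at (256,244), the bar eye at (314,190), the knob at (293,215) and the lock post at (331,224). The candidates for red_pin are those three, and I choose the red one at (172,279) in the rack. I'll check it in a close crop and measure.

```bash
python3 - <<'E'
from h import *
z=np.load("top0.npz");im,D=z["im"],z["D"]
a=cv2.resize(im[165:305,225:360],None,fx=4,fy=4,interpolation=cv2.INTER_CUBIC)
b=cv2.resize(im[225:305,125:200],None,fx=3,fy=3,interpolation=cv2.INTER_CUBIC)
c=np.zeros((560,540+225,3),np.uint8);c[:,:540]=a;c[:240,540:]=b
s=np.load("scene0.npz");e=cv2.resize(s["im"][195:265,365:440],None,fx=3,fy=3,interpolation=cv2.INTER_CUBIC);c[300:510,540:]=e
cv2.imwrite("pics/crop1.png",c[...,::-1])
for n,q in(("top",z),("scene",s)):
    P=cloud(n,q["D"]);h=cv2.cvtColor(q["im"],cv2.COLOR_RGB2HSV)
    H,S,V=[h[...,i].astype(int) for i in range(3)]
    red=((H<6)|(H>174))&(S>150)&(V>60);m=red&(P[...,2]>.05)&(P[...,2]<.13)
    for zl,zh in((.05,.075),(.075,.093),(.093,.13)):
        k=m&(P[...,2]>zl)&(P[...,2]<zh);print(n,"red",k.sum(),np.nanmedian(P[k],0) if k.sum() else"",np.nanmin(P[k],0) if k.sum() else "",np.nanmax(P[k],0)if k.sum() else "")
z=np.load("top0.npz");P=cloud("top",z["D"])
for u,v in((256,244),(293,215),(314,190),(331,224),(284,291),(325,281),(300,270),(160,277),(177,241),(160,262),(272,285)):print(u,v,P[v,u].round(4))
E
```

```text
top red 35 [0.40194023 0.25677368 0.06529472] [0.39274655 0.25145112 0.06197685] [0.4129995  0.26700831 0.07139017]
top red 7 [0.40229099 0.25732877 0.08944827] [0.39551632 0.25516974 0.07599069] [0.40877387 0.26058356 0.09296196]
top red 40 [0.40232536 0.26249182 0.09831856] [0.39565725 0.25499709 0.09342776] [0.4088538  0.26974519 0.10245316]
scene red 28 [0.40984505 0.26564784 0.06292465] [0.39997109 0.25356816 0.06072559] [0.41650152 0.27493512 0.06692727]
scene red 0   
scene red 24 [0.40467476 0.26404108 0.09639806] [0.39842779 0.25828816 0.09331929] [0.41288457 0.27030545 0.09825532]
256 244 [0.4804 0.0713 0.1382]
293 215 [ 0.5377 -0.006   0.1969]
314 190 [ 0.6221 -0.0595 -0.0008]
331 224 [ 0.5289 -0.0915  0.1104]
284 291 [0.3778 0.0095 0.0201]
325 281 [ 0.4026 -0.0867  0.0173]
300 270 [ 0.4271 -0.0259  0.0652]
160 277 [0.4057 0.2919 0.0602]
177 241 [0.4869 0.2522 0.0828]
160 262 [0.4404 0.3074 0.003 ]
272 285 [ 0.3906  0.0384 -0.0022]
```

View pics/crop1.png

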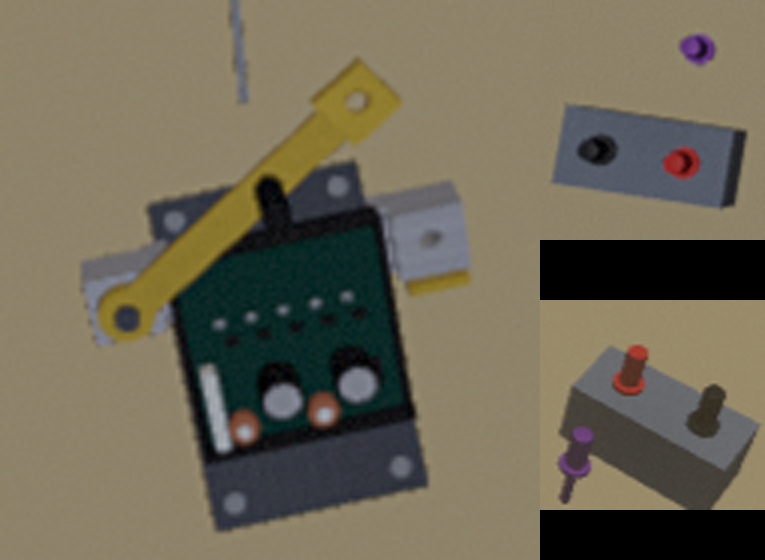

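The crop confirms the choice: the red-headed pin is in the rack's right hole, the black pin is in the left hole, and the purple look-alike stands outside the rack. Next I fit the deck pose with known height and tilt.

```bash
cat >> h.py <<'E'
def deckR(yaw):
    # x up slope, z normal leaning to the robot
    return R.from_euler("z",yaw)*R.from_euler("y",-np.deg2rad(32))
def model(p):
    Rm=deckR(p[2]).as_matrix();o=np.array([p[0],p[1],.092]);q=p[3]
    piv=np.array([.045,.085,.018]);b=np.array([np.sin(q),-np.cos(q),0])
    X=np.array([piv,[.045,-.085,.0095],[.065,.062,0],[.065,-.062,0],[-.065,.062,0],[-.065,-.062,0],piv+.17*b,piv+.105*b+[0,0,.038]])
    return o+X@Rm.T
E
python3 - <<'E'
from h import *
from scipy.optimize import least_squares
c=np.array([[127,318],[431,239],[149,206],[356,161],[218,530],[428,487],[357,101],[268,186]])
px=(c+.5)/4-.5+[225,165]
f=lambda p:np.r_[(proj("top",model(p))-px)[:7].ravel()]
r=least_squares(f,[.48,0,-.2,.7],loss="soft_l1");print(r.x,(proj("top",model(r.x))-px).round(2).tolist())
p=r.x;X=model(p);print(X.round(4).tolist())
z=np.load("top0.npz");P=cloud("top",z["D"])
for i,n in enumerate("piv hole c c c c eye knobtop".split()):
    u,v=proj("top",X[i])[0].round().astype(int);print(n,P[v,u].round(4),(P[v,u]-X[i]).round(4))
# plane from the pcb
m=np.zeros(P.shape[:2],bool);m[230:245,280:315]=1;Q=P[m];g=Q.mean(0);w=np.linalg.svd(Q-g)[2][2];print("normal",w*np.sign(w[2]),"model",deckR(p[2]).as_matrix()[:,2])
im=np.load("scene0.npz")["im"].copy()
for q in proj("scene",X):cv2.circle(im,tuple((q*1).round().astype(int).tolist()),1,(255,0,255),-1)
cv2.imwrite("pics/ov.png",cv2.resize(im[150:260,210:340],None,fx=5,fy=5)[...,::-1])
np.save("p.npy",p)
E
```

```text
[ 0.47514119 -0.01971736  0.27344128  0.55960647] [[0.45, 0.37], [-0.28, -1.45], [2.33, 13.97], [5.73, 10.87], [-1.76, -17.87], [-1.76, -20.97], [-0.4, 0.44], [2.5, 7.92]]
[[0.4797, 0.0699, 0.1311], [0.53, -0.0926, 0.1239], [0.5115, 0.0549, 0.1264], [0.545, -0.0645, 0.1264], [0.4053, 0.0251, 0.0576], [0.4388, -0.0943, 0.0576], [0.5923, -0.0482, 0.1789], [0.5299, -0.0085, 0.1929]]
piv [0.4805 0.0692 0.1368] [ 0.0008 -0.0007  0.0057]
hole [ 0.5313 -0.0938  0.1088] [ 0.0013 -0.0012 -0.0151]
c [0.51   0.0545 0.1473] [-0.0015 -0.0004  0.0208]
c [ 0.545  -0.0642  0.1205] [ 0.0001  0.0004 -0.006 ]
c [0.4061 0.0258 0.0703] [0.0007 0.0007 0.0127]
c [ 4.406e-01 -9.980e-02 -1.000e-04] [ 0.0018 -0.0055 -0.0576]
eye [ 0.6209 -0.0566  0.0065] [ 0.0285 -0.0084 -0.1724]
knobtop [ 0.5296 -0.0082  0.1963] [-0.0003  0.0003  0.0034]Traceback (most recent call last):
  File "<stdin>", line 12, in <module>
    u, s, vh = gufunc(a, signature=signature)
               ~~~~~~^^^^^^^^^^^^^^^^^^^^^^^^
    raise LinAlgError("SVD did not converge")
numpy.linalg.LinAlgError: SVD did not converge
```

The dark plate with bolts is a horizontal base, so those corners were wrong. I refit using the black frame around the green board.

```bash
python3 - <<'E'
from h import *
from scipy.optimize import least_squares
c=np.array([[127,318],[431,239],[0,0],[377,207],[205,462],[412,416],[357,101],[268,186]])
px=(c+.5)/4-.5+[225,165];k=[0,1,3,4,5,6]
f=lambda p:(proj("top",model(p))-px)[k].ravel()
r=least_squares(f,[.48,0,.27,.56],loss="soft_l1");p=r.x;print(p,(proj("top",model(p))-px)[k].round(2).tolist())
X=model(p);print(X.round(4).tolist())
z=np.load("top0.npz");P=cloud("top",z["D"])
for i in (0,1,7):
    u,v=proj("top",X[i])[0].round().astype(int);print(P[v,u].round(4),(P[v,u]-X[i]).round(4))
Rm=deckR(p[2]).as_matrix();L=(P-[p[0],p[1],.092])@Rm
print("board z",np.nanmedian(L[242:250,282:312,2]))
m=(abs(L[...,0]-.045)<.017)&(abs(L[...,1]+.085)<.017)&(abs(L[...,2]-.009)<.012);print("post",m.sum(),np.nanmedian(L[m],0))
h=cv2.cvtColor(z["im"],cv2.COLOR_RGB2HSV);y=(h[...,0]>18)&(h[...,0]<32)&(h[...,1]>170)&(L[...,2]>0)&(L[...,2]<.03)&(abs(L[...,0]-.08)<.1)&(abs(L[...,1])<.12);Y=L[y];print("bar",len(Y),np.nanmedian(Y,0))
im=np.load("scene0.npz")["im"].copy();im=cv2.resize(im[150:260,210:340],None,fx=5,fy=5)
for q in proj("scene",X):cv2.circle(im,tuple(((q-[210,150])*5+2).round().astype(int).tolist()),3,(255,0,255),-1)
cv2.imwrite("pics/ov.png",im[...,::-1])
np.save("p.npy",p)
E
```

```text
[ 0.47344424 -0.01803887  0.24259022  0.57991908] [[-0.23, -0.14], [-0.3, 0.37], [0.67, 0.79], [-0.19, -0.78], [0.99, -1.49], [-0.59, 0.64]]
[[0.4808, 0.0713, 0.1311], [0.526, -0.0926, 0.1239], [0.5121, 0.0554, 0.1264], [0.5418, -0.065, 0.1264], [0.405, 0.0289, 0.0576], [0.4348, -0.0915, 0.0576], [0.5917, -0.0477, 0.1805], [0.5297, -0.007, 0.1938]]
[0.4804 0.0713 0.1382] [-0.0004 -0.0001  0.0071]
[ 0.5268 -0.0938  0.1091] [ 0.0008 -0.0012 -0.0148]
[ 0.5296 -0.0061  0.1959] [-0.0001  0.0009  0.002 ]
board z 0.0021959788101707026
post 209 [ 0.0437207  -0.08496043  0.00965796]
bar 572 [0.09257742 0.00667168 0.01786638]
```

View pics/ov.png

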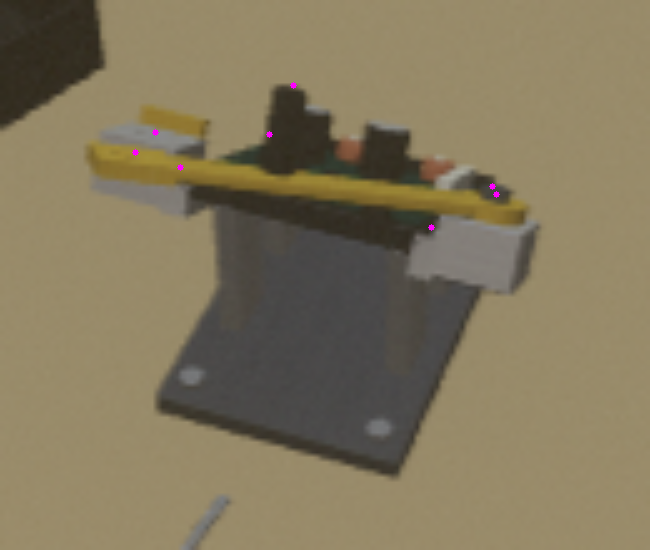

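The fit is consistent: board z is 2.2 mm, post top 9.7 mm, bar top 17.9 mm, and the knob top is within 2 mm. I plan to close the bar by pushing the up-slope side of the knob with shut fingers.

```bash
cat >> h.py <<'E'
try: p=np.load("p.npy")
except Exception: p=None
def dk(x,y,z): return np.array([p[0],p[1],.092])+deckR(p[2]).as_matrix()@(np.array([x,y,z])/1000)
hd=np.array([np.cos(p[2]),np.sin(p[2]),0])
def go(T):
    s=get_state();M=R.from_rotvec(s["tool_rot"]).as_matrix();a=np.degrees(np.arctan2(M[1,1],M[0,1]))
    print("tcp",np.round(s["position"],4),"yaw",a.round(1),"x",M[:,0].round(3),"F",np.round(s["ft_force"],1),"w",round(s["grip_width"]*87,1),"t",round(s["time"],1))
    for t in T: print(np.round(t,4),"shift",(M.T@(np.array(t)-s["position"])*1000).round(1))
E
python3 - <<'E'
from h import *
kp=dk(126,-3,38)+.0095*hd
go([kp+[0,0,.07],kp,dk(53,-20,38)+.0095*hd]); print("roll",)
E
```

```text
tcp [0.2293 0.6077 0.2216] yaw 69.3 x [-0.001 -0.002 -1.   ] F [-0.1 -0.2  0.9] w 87.4 t 0.1
[0.5676 0.0022 0.261 ] shift [ -38.6 -447.2  530.2]
[0.5676 0.0022 0.191 ] shift [  31.4 -447.1  530.2]
[ 0.5116 -0.0292  0.1523] shift [  70.1 -496.2  488.9]
roll
```

>>> jog_arm([
  [-40,-32,38],
  [-40,-64,76],
  [-40,-96,114],
  [-40,-128,152],
  [-40,-160,190],
], claw=[0,0,0,0,0], roll=[-7,-14,-21,-28,-34.6], force=20)

```text
time: 0.6
position: [0.3465, 0.3974, 0.2617]
tool_rot: [-0.196, 1.563, 0.193]
ft_force: [1.0, -0.0, 0.7]
grip_width: 0.63
```

```bash
python3 -c "
from h import *
kp=dk(126,-3,38)+.0095*hd
go([kp+[0,0,.07],kp])"
```

```text
tcp [0.3465 0.3974 0.2617] yaw 104.2 x [-0.001 -0.002 -1.   ] F [ 1.  -0.   0.7] w 54.8 t 0.6
[0.5676 0.0022 0.261 ] shift [   1.2 -437.5  117.2]
[0.5676 0.0022 0.191 ] shift [  71.2 -437.3  117.3]
```

>>> jog_arm([
  [0,-44,12],
  [0,-88,24],
  [0,-132,36],
  [0,-176,48],
  [0,-220,60],
], claw=[0,0,0,0,0], roll=[0,0,0,0,0])

```text
time: 1.1
position: [0.4591, 0.197, 0.2617]
tool_rot: [-0.196, 1.563, 0.194]
ft_force: [0.7, 1.0, 0.2]
grip_width: 0.169
```

>>> jog_arm([
  [0,-44,12],
  [0,-88,24],
  [0,-132,36],
  [0,-176,48],
  [0,-218,58],
], claw=[0,0,0,0,0], roll=[0,0,0,0,0])

```text
time: 1.6
position: [0.5693, -0.0019, 0.2617]
tool_rot: [-0.196, 1.563, 0.193]
ft_force: [0.0, 1.0, 0.4]
grip_width: 0.005
```

```bash
python3 -c "
from h import *
kp=dk(126,-3,38)+.0095*hd
go([kp+[0,0,.07],kp])"
```

```text
tcp [ 0.5693 -0.0019  0.2617] yaw 104.2 x [-0.001 -0.002 -1.   ] F [0.  1.  0.4] w 0.5 t 1.6
[0.5676 0.0022 0.261 ] shift [ 0.7  4.4 -0.7]
[0.5676 0.0022 0.191 ] shift [70.7  4.5 -0.6]
```

>>> jog_arm([
  [20,4,0],
  [40,4,0],
  [60,4,0],
  [70,4,0],
], claw=[0,0,0,0], roll=[0,0,0,0])

```text
time: 2.0
position: [0.567, 0.0018, 0.1894]
tool_rot: [-0.196, 1.567, 0.193]
ft_force: [0.6, 0.3, 0.0]
grip_width: 0.005
```

```bash
python3 -c "
from h import *
go([dk(x,y,38)+.0095*hd for x,y in((100,-8),(70,-15),(53,-20))])"
```

```text
tcp [0.567  0.0018 0.1894] yaw 104.2 x [-0.005 -0.002 -1.   ] F [0.6 0.3 0. ] w 0.4 t 2.0
[ 0.5474 -0.008   0.1772] shift [ 12.2  -4.6 -21.4]
[ 0.5243 -0.0209  0.1613] shift [ 28.3 -11.5 -46.8]
[ 0.5116 -0.0292  0.1523] shift [ 37.4 -16.4 -61.2]
```

>>> jog_arm([
  [6,-2,-11],
  [12,-5,-22],
  [19,-8,-33],
  [26,-11,-44],
  [30,-13,-51],
], claw=[0,0,0,0,0], roll=[0,0,0,0,0])

```text
time: 2.5
position: [0.5207, -0.0244, 0.1598]
tool_rot: [-0.196, 1.565, 0.192]
ft_force: [1.2, -1.0, 0.1]
grip_width: 0.007
```

```bash
python3 -c "
from h import *
go([dk(x,y,38)+.0095*hd for x,y in((53,-20),(48,-20))])"
```

```text
tcp [ 0.5207 -0.0244  0.1598] yaw 104.2 x [-0.003 -0.003 -1.   ] F [ 1.2 -1.   0.1] w 0.6 t 2.5
[ 0.5116 -0.0292  0.1523] shift [  7.6  -2.5 -10.1]
[ 0.5074 -0.0302  0.1497] shift [ 10.2  -2.4 -14.3]
```

>>> jog_arm([
  [3,-1,-4],
  [6,-2,-7],
  [8,-2,-10],
  [9,-2,-12],
  [9,-2,-12],
], claw=[0,0,0,0,0], roll=[0,0,0,0,0])

```text
time: 3.0
position: [0.5112, -0.0288, 0.1519]
tool_rot: [-0.196, 1.561, 0.193]
ft_force: [4.8, 1.9, 2.9]
grip_width: 0.006
```

```bash
python3 - <<'E'
from h import *
go([dk(48,-20,38)+.0095*hd])
im,D=get_image("top");np.savez("top1.npz",im=im,D=D)
c=cv2.resize(im[165:305,225:360],None,fx=4,fy=4,interpolation=cv2.INTER_CUBIC)
cv2.imwrite("pics/crop2.png",c[...,::-1])
E
```

```text
tcp [ 0.5112 -0.0288  0.1519] yaw 104.2 x [ 0.001 -0.002 -1.   ] F [4.8 1.9 2.9] w 0.5 t 3.0
[ 0.5074 -0.0302  0.1497] shift [ 2.2 -0.5 -4. ]
```

View pics/crop2.png

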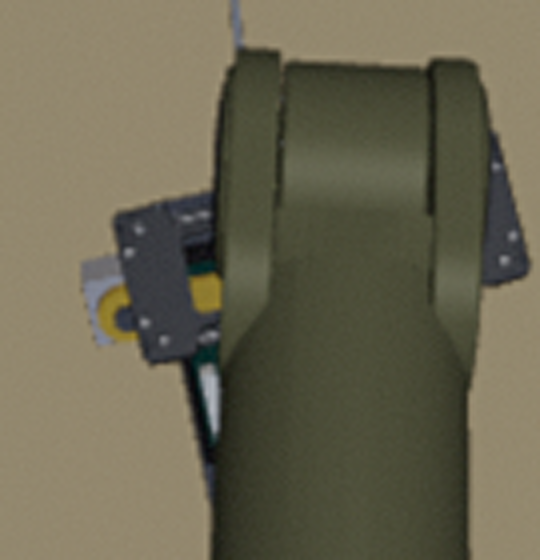

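The arm hides the bar in this crop. The TCP stopped at the predicted closing point with about 5 N. I'll push slightly more to confirm the stop, then lift away.

>>> jog_arm([
  [1,0,-4],
  [2,0,-6],
  [2,0,-6],
  [2,0,-6],
], claw=[0,0,0,0], roll=[0,0,0,0])

```text
time: 3.45
position: [0.5105, -0.0289, 0.1521]
tool_rot: [-0.197, 1.55, 0.193]
ft_force: [11.9, 2.3, 1.6]
grip_width: 0.004
```

>>> jog_arm([
  [-2,0,12],
  [-30,0,14],
  [-70,0,14],
  [-110,20,10],
  [-115,60,-10],
], claw=[0,0,0,0,0], roll=[0,0,0,0,0])

```text
time: 3.95
position: [0.4868, 0.0248, 0.2707]
tool_rot: [-0.194, 1.545, 0.187]
ft_force: [-0.0, 1.4, -1.0]
grip_width: 0.007
```

```bash
python3 - <<'E'
from h import *
pin=np.array([.4035,.263,.06])
go([pin+[0,0,.16],pin+[0,0,.01]])
E
```

```text
tcp [0.4868 0.0248 0.2707] yaw 103.9 x [ 0.018 -0.002 -1.   ] F [-0.   1.4 -1. ] w 0.6 t 4.0
[0.4035 0.263  0.22  ] shift [ 48.8 251.5 -24.4]
[0.4035 0.263  0.07  ] shift [198.8 252.5 -26.9]
```

>>> jog_arm([
  [0,48,-4],
  [5,96,-8],
  [15,144,-13],
  [30,192,-18],
  [48,238,-23],
], claw=[45,45,45,45,45], roll=[0,0,0,0,0])

```text
time: 4.45
position: [0.4062, 0.2511, 0.2201]
tool_rot: [-0.195, 1.547, 0.187]
ft_force: [1.2, 1.4, 0.3]
grip_width: 0.373
```

```bash
python3 - <<'E'
from h import *
for n in("top","scene"):
    im,D=get_image(n);np.savez(n+"2.npz",im=im,D=D)
im=np.load("top2.npz")["im"];a=cv2.resize(im[165:265,225:360],None,fx=4,fy=4,interpolation=cv2.INTER_CUBIC)
b=np.load("scene2.npz")["im"];b=cv2.resize(b[130:270,200:450],None,fx=2.16,fy=2,interpolation=cv2.INTER_CUBIC)[:200*2//2+80]
c=np.vstack([a,cv2.resize(b[:,:540],(540,b.shape[0]))])[:600]
cv2.imwrite("pics/crop3.png",c[...,::-1])
pin=np.array([.4035,.263,.06])
go([pin+[0,0,.06],pin+[0,0,.0093]])
# closed model check
q=p.copy();q[3]=0;print(proj("top",model(q))[[0,1,6,7]].round(1).tolist())
E
```

```text
tcp [0.402  0.2549 0.2172] yaw 104.6 x [ 0.009 -0.005 -1.   ] F [-0.3 -0.4  0. ] w 39.5 t 4.5
[0.4035 0.263  0.12  ] shift [97.1  8.2  2.7]
[0.4035 0.263  0.0693] shift [147.8   8.6   2.3]
[[256.1, 244.0], [332.1, 224.7], [332.9, 226.5], [306.4, 241.4]]
```

View pics/crop3.png

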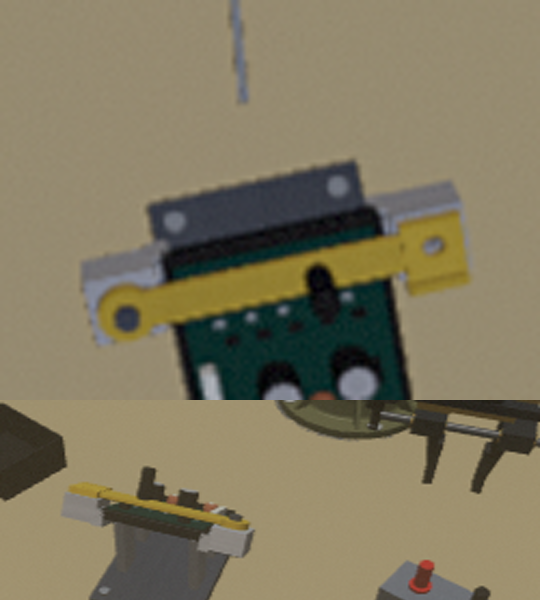

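The bar is closed: the eye appears at px (332.9,226.1) against the model's (332.9,226.5). The gripper hangs open beside the rack. Now I descend over the red pin and grip it.

>>> jog_arm([
  [30,8,2],
  [65,8,2],
  [100,8,2],
  [130,8,2],
  [147,8.6,2.6],
], claw=[45,45,45,45,45], roll=[0,0,0,0,0])

```text
time: 5.05
position: [0.4012, 0.2604, 0.0667]
tool_rot: [-0.208, 1.559, 0.191]
ft_force: [-0.5, -0.3, 0.5]
grip_width: 0.519
```

```bash
python3 - <<'E'
from h import *
pin=np.array([.404,.263,.06])
go([pin+[0,0,.0093]])
E
```

```text
tcp [0.4012 0.2604 0.0667] yaw 104.6 x [ 0.003 -0.01  -1.   ] F [-0.5 -0.3  0.5] w 45.1 t 5.0
[0.404  0.263  0.0693] shift [-2.7  1.7  3.4]
```

>>> jog_arm([
  [-2.6,1.7,3.4],
  [-2.6,1.7,3.4],
  [-2.6,1.7,3.4],
  [-2.6,1.7,3.4],
  [-2.6,1.7,3.4],
], claw=[45,45,10,10,10], roll=[0,0,0,0,0], force=10)

```text
time: 5.55
position: [0.4045, 0.2633, 0.0702]
tool_rot: [-0.207, 1.558, 0.192]
ft_force: [-0.1, -0.5, -0.6]
grip_width: 0.33
```

```bash
python3 - <<'E'
from h import *
pin=np.array([.404,.263,.06])
go([pin+[0,0,.0093]])
E
```

```text
tcp [0.4045 0.2633 0.0702] yaw 104.6 x [ 0.005 -0.009 -1.   ] F [-0.1 -0.5 -0.6] w 28.7 t 5.5
[0.404  0.263  0.0693] shift [ 0.9 -0.2 -0.6]
```

>>> jog_arm([
  [0.5,0,0],
  [0.5,0,0],
  [0.5,0,0],
  [0.5,0,0],
], claw=[10,10,10,10], roll=[0,0,0,0])

```text
time: 5.95
position: [0.4048, 0.2635, 0.0701]
tool_rot: [-0.207, 1.558, 0.192]
ft_force: [-0.4, 0.5, 2.7]
grip_width: 0.177
```

>>> jog_arm([
  [-15,0,0],
  [-30,0,0],
  [-39,0,0],
  [-39,0,0],
], claw=[10,10,10,10], roll=[0,0,0,0])

```text
time: 6.35
position: [0.4053, 0.2643, 0.1102]
tool_rot: [-0.206, 1.556, 0.193]
ft_force: [0.5, 0.1, -0.9]
grip_width: 0.183
```

```bash
python3 - <<'E'
from h import *
go([])
im,D=get_image("scene")
c=cv2.resize(im[120:270,340:460],None,fx=5,fy=4,interpolation=cv2.INTER_CUBIC)
cv2.imwrite("pics/crop4.png",c[...,::-1])
E
```

```text
tcp [0.4053 0.2643 0.1102] yaw 104.6 x [ 0.007 -0.007 -1.   ] F [ 0.5  0.1 -0.9] w 15.9 t 6.3
```

View pics/crop4.png

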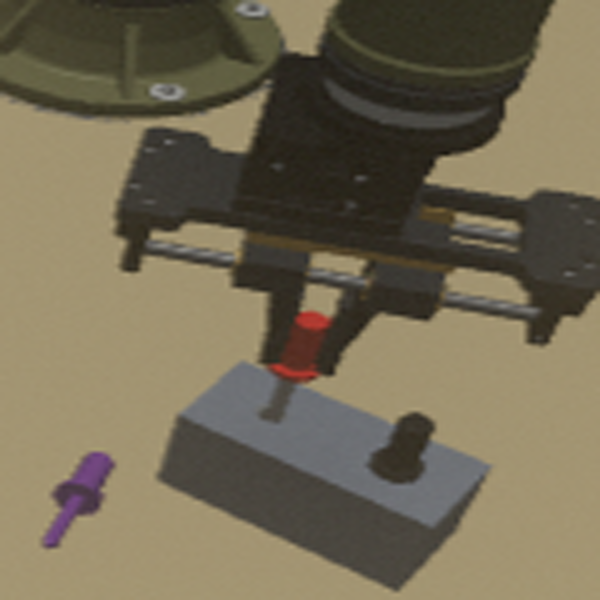

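The pin is lifted upright with its tip still in the rack hole; the black pin hasn't moved. I'll drop the grip to 3 N and lean the pin about the hole rim by 32° (head towards the robot), then tighten.

>>> jog_arm([
  [0,0,0],
  [1,0,-5],
  [2.4,0,-10.8],
  [4.4,0,-19.8],
  [4.4,0,-19.8],
], claw=[10,10,10,10,10], roll=[0,0,0,0,0], force=3)

```text
time: 6.9
position: [0.3838, 0.2583, 0.1041]
tool_rot: [-0.207, 1.559, 0.192]
ft_force: [0.6, -0.3, -0.9]
grip_width: 0.183
```

```bash
python3 - <<'E'
from h import *
go([np.array([.4053,.2643,.1102-.012])-.0364*hd])
im,D=get_image("scene");np.savez("s5.npz",im=im,D=D)
c=cv2.resize(im[120:270,340:460],None,fx=5,fy=4,interpolation=cv2.INTER_CUBIC)
cv2.imwrite("pics/crop5.png",c[...,::-1])
E
```

```text
tcp [0.3838 0.2583 0.1041] yaw 104.6 x [ 0.004 -0.009 -1.   ] F [ 0.6 -0.3 -0.9] w 15.9 t 6.9
[0.37   0.2556 0.0982] shift [  5.9   0.9 -14.1]
```

View pics/crop5.png

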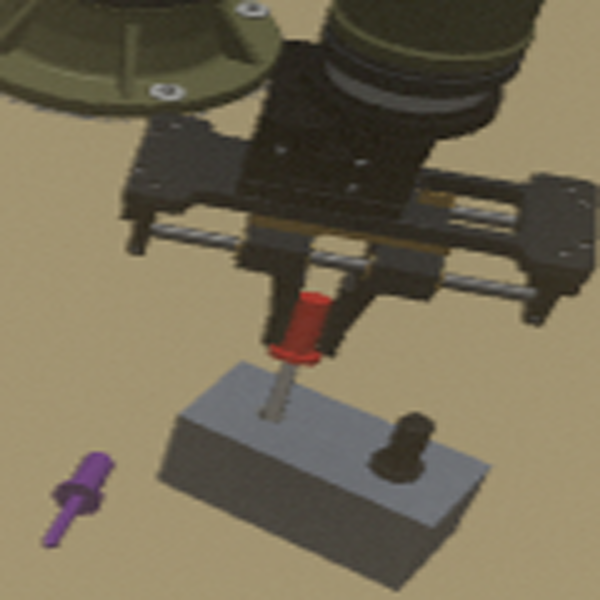

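The pin is pivoting as intended, with the tip still in the hole. I continue to the full lean and then tighten.

>>> jog_arm([
  [1.5,0,-4],
  [3,0.5,-8],
  [4.5,1,-11],
  [6,1,-14.5],
  [6,1,-14.5],
], claw=[10,10,10,10,10], roll=[0,0,0,0,0])

```text
time: 7.45
position: [0.3697, 0.2556, 0.0981]
tool_rot: [-0.208, 1.558, 0.192]
ft_force: [-0.5, -0.1, 0.5]
grip_width: 0.179
```

>>> jog_arm([
  [0,0,0],
  [0,0,0],
  [-10,0,-4],
  [-25,0,-8],
  [-45,0,-8],
], claw=[10,10,10,10,10], roll=[0,0,0,0,0], force=25)

```text
time: 7.95
position: [0.3606, 0.2538, 0.1435]
tool_rot: [-0.208, 1.56, 0.192]
ft_force: [0.8, 0.4, -0.9]
grip_width: 0.177
```

```bash
python3 - <<'E'
from h import *
go([])
im,D=get_image("scene");np.savez("s6.npz",im=im,D=D)
s=get_state();M=R.from_rotvec(s["tool_rot"]).as_matrix();g=s["position"]-ctrl.pinch_z*M[:,0];print("grasp",g)
q=proj("scene",g)[0];print(q)
u,v=q.astype(int);c=cv2.resize(im[v-50:v+60,u-60:u+60],None,fx=5,fy=5,interpolation=cv2.INTER_CUBIC);np.save("off.npy",[u-60,v-50])
cv2.imwrite("pics/crop6.png",c[...,::-1])
E
```

```text
tcp [0.3606 0.2538 0.1435] yaw 104.6 x [ 0.003 -0.01  -1.   ] F [ 0.8  0.4 -0.9] w 15.4 t 8.0
grasp [0.36268122 0.25557242 0.16606514]
[407.5929181 177.3343695]
```

View pics/crop6.png

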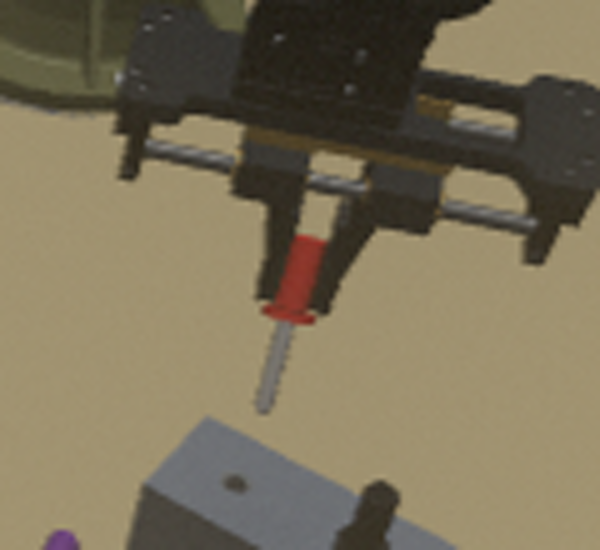

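The pin is clear of the rack and leaning; in the crop the tip is at (264,410), the flange at (289,314) and the head top at (311,240). I fit the lean angle.

```bash
python3 - <<'E'
from h import *
from scipy.optimize import least_squares
off=np.load("off.npy");px=(np.array([[264,411],[289,314],[311,241]])+.5)/5-.5+off
s=get_state();M=R.from_rotvec(s["tool_rot"]).as_matrix();g=s["position"]-ctrl.pinch_z*M[:,0]
h=np.array([M[0,2],M[1,2],0]);h/=np.linalg.norm(h)
def pts(th,z0,dg=0):
    a=np.array([0,0,np.cos(th)])-h*np.sin(th);return np.array([g+a*(z-z0)/1000 for z in(-45,2,38)])
for z0 in(26,28.8,31):
  r=least_squares(lambda q:(proj("scene",pts(q[0],z0)+q[1:])-px).ravel()if 0 else np.r_[(proj("scene",pts(q[0],z0))-px).ravel()-np.tile(q[1:],3)],[.5,0,0]);print(z0,np.degrees(r.x[0]),r.x[1:],r.fun.round(2))
r=least_squares(lambda q:(proj("scene",pts(q[0],q[1]))-px).ravel(),[.5,28]);print(np.degrees(r.x[0]),r.x[1],r.fun.round(2))
# depth: shaft points
D=np.load("s6.npz")["D"];P=cloud("scene",D)
a=[]
for f in np.linspace(.1,.75,12):
    q=px[0]*(1-f)+px[1]*f;u,v=q.round().astype(int)
    X=P[v-1:v+2,u-1:u+2].reshape(-1,3);X=X[np.linalg.norm(X-g,axis=1)<.09];a+=list(X)
a=np.array(a);print(len(a));w=np.linalg.svd(a-np.median(a,0))[2][0];w*=np.sign(w[2]);print("dir",w,"lean",np.degrees(np.arctan2(-w@h,w[2])),"side",np.degrees(np.arcsin(w@M[:,1])))
E
```

```text
26 22.86407759340547 [ 0.2880344  -2.36725916] [-0.06 -0.12  0.15  0.31 -0.1  -0.19]
28.8 23.294728731351533 [-0.03010136 -1.18357954] [-0.05 -0.12  0.15  0.31 -0.11 -0.19]
31 23.62959751277518 [-0.27956608 -0.25220548] [-0.04 -0.12  0.15  0.31 -0.11 -0.19]
24.456523659806596 31.251071058396025 [-0.36 -0.12 -0.16  0.21 -0.42 -0.34]
103
dir [-0.55351898 -0.1301692   0.82260119] lean 34.64612634357054 side 0.4354938362455515
```

```bash
cat > lean.py <<'E'
from h import *
from scipy.optimize import least_squares
def lean(im,D,z0=28.8):
    s=get_state();M=R.from_rotvec(s["tool_rot"]).as_matrix();g=s["position"]-ctrl.pinch_z*M[:,0]
    h=np.array([M[0,2],M[1,2],0]);h/=np.linalg.norm(h);y=np.cross([0,0,1],h)
    P=cloud("scene",D);H=cv2.cvtColor(im,cv2.COLOR_RGB2HSV).astype(int)
    L=(P-g)@np.array([h,y,[0,0,1]]).T*1000
    red=((H[...,0]<8)|(H[...,0]>172))&(H[...,1]>120)&(np.linalg.norm(L,axis=-1)<50)
    th0=np.radians(30);a0=np.array([-np.sin(th0),0,np.cos(th0)])
    t=L@a0;d=np.linalg.norm(L-t[...,None]*a0,axis=-1)
    sh=(t<-32)&(t>-72)&(d<16)&(~red)
    er=lambda m:cv2.erode(m.astype(np.uint8),np.ones((2,2)))>0
    A=L[red];B=L[sh]
    def f(q):
        a=np.array([-np.sin(q[0]),q[3],np.cos(q[0])]);a/=np.linalg.norm(a);c=np.array([q[1]*np.cos(q[0]),q[2],q[1]*np.sin(q[0])])
        def dist(X):return np.linalg.norm((X-c)-((X-c)@a)[:,None]*a,axis=1),(X-c)@a
        da,ta=dist(A);db,tb=dist(B);k=(ta>-22)
        return np.r_[np.where(k,da-8,0),db-4]
    r=least_squares(f,[.5,0,0,0],loss="soft_l1",f_scale=.7);print("n",len(A),len(B),"lean",np.degrees(r.x[0]).round(1),"perp,side off",r.x[1:3].round(1),"side deg",np.degrees(r.x[3]).round(1),"rms",np.median(abs(f(r.x))).round(2))
    a=np.array([-np.sin(r.x[0]),0,np.cos(r.x[0])])
    print("shaft t range",np.percentile(B@a,[1,99]),"red t",np.percentile(A@a,[2,98]))
    return r
if __name__=="__main__":
    import sys;z=np.load(sys.argv[1]);lean(z["im"],z["D"])
E
python3 lean.py s6.npz
```

```text
n 119 64 lean 24.9 perp,side off [ 5.2 -0.1] side deg -0.0 rms 1.06
shaft t range [-70.7533096  -32.58737834] red t [-29.30651305   5.5917903 ]
```

Pixels and depth disagree (23–35°), because the lean points nearly along the viewing direction. I'll roll the pin side-on to the scene camera to measure it properly.

>>> jog_arm([
  [-20,0,0],
  [-40,0,0],
  [-60,0,0],
  [-60,0,0],
  [-60,0,0],
], claw=[10,10,10,10,10], roll=[8,16,24,32,40])

```text
time: 8.5
position: [0.3626, 0.2565, 0.2088]
tool_rot: [0.35, 1.532, -0.352]
ft_force: [0.4, -0.7, -0.4]
grip_width: 0.179
```

>>> jog_arm([
  [0,-10,20],
  [0,-20,40],
  [0,-20,40],
  [0,-20,40],
  [0,-20,40],
], claw=[10,10,10,10,10], roll=[8,16,24,30,30])

```text
time: 9.0
position: [0.39, 0.2212, 0.2096]
tool_rot: [0.759, 1.424, -0.756]
ft_force: [-0.2, -0.1, -0.1]
grip_width: 0.175
```

```bash
python3 - <<'E'
from h import *
go([])
im,D=get_image("scene");np.savez("s7.npz",im=im,D=D)
s=get_state();M=R.from_rotvec(s["tool_rot"]).as_matrix();g=s["position"]-ctrl.pinch_z*M[:,0]
q=proj("scene",g)[0];print(q);print(s["joint_positions"])
u,v=q.astype(int);c=cv2.resize(im[v-40:v+50,u-45:u+45],None,fx=6,fy=6,interpolation=cv2.INTER_CUBIC);np.save("off.npy",[u-45,v-40])
cv2.imwrite("pics/crop7.png",c[...,::-1])
E
```

```text
tcp [0.39   0.2212 0.2096] yaw 34.3 x [ 0.01  -0.003 -1.   ] F [-0.2 -0.1 -0.1] w 15.2 t 9.0
[394.35425032 156.13027667]
[-0.65451089 -0.10935556  0.06745237  1.94864694  0.01620722  1.29562373
  0.00919967]
```

View pics/crop7.png

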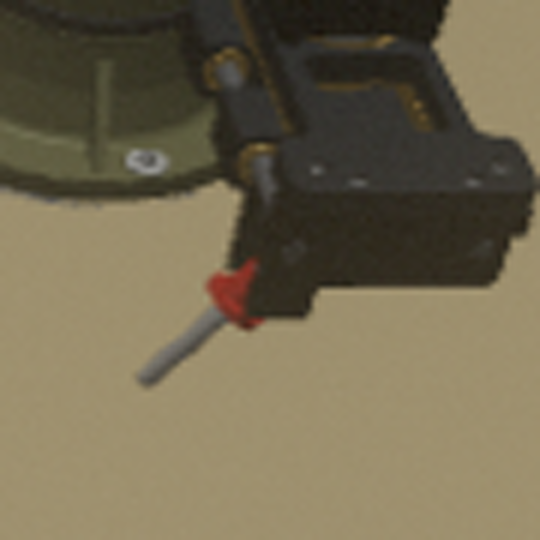

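Side view in the crop: tip at (146,381), shaft at the flange (222,315), flange centre at (232,305).

```bash
python3 - <<'E'
from h import *
from scipy.optimize import least_squares
off=np.load("off.npy");px=(np.array([[146,381],[223,314],[233,305]])+.5)/6-.5+off
s=get_state();M=R.from_rotvec(s["tool_rot"]).as_matrix();g=s["position"]-ctrl.pinch_z*M[:,0]
h=np.array([M[0,2],M[1,2],0]);h/=np.linalg.norm(h)
def pts(th,z0):
    a=np.array([0,0,np.cos(th)])-h*np.sin(th);return np.array([g+a*(z-z0)/1000 for z in(-45,-1,2)])
r=least_squares(lambda q:(proj("scene",pts(*q[:2]))-px).ravel()-np.tile([q[2],q[3]],3),[.5,28.8,0,0]);print(r.x,"free offset deg",np.degrees(r.x[0]),r.fun.round(2))
r=least_squares(lambda q:(proj("scene",pts(*q[:2]))-px).ravel(),[.5,28.8]);print(r.x,np.degrees(r.x[0]),r.fun.round(2))
for t in(28,32,36):
    q=proj("scene",pts(np.radians(t),28.8));w=q[0]-q[1];print(t,q.round(1).tolist(),np.degrees(np.arctan2(w[1],-w[0])))
w=px[0]-px[1];print(px.round(1).tolist(),np.degrees(np.arctan2(w[1],-w[0])))
E
```

```text
[  0.6236778  103.03794677 -26.3863709   18.75988697] free offset deg 35.734105814031494 [-0.02  0.02  0.38 -0.36 -0.36  0.33]
[ 0.45226856 29.9521437 ] 25.91307989368695 [ 0.44  1.39 -0.36 -1.39 -1.18 -0.88]
28 [[372.7, 179.7], [385.3, 166.0], [386.2, 165.0]] 47.43197715393801
32 [[370.9, 178.9], [384.6, 165.6], [385.5, 164.7]] 44.104075546510934
36 [[369.2, 177.9], [383.9, 165.2], [384.9, 164.3]] 40.88684173424505
[[372.9, 179.1], [385.8, 167.9], [387.4, 166.4]] 41.02750405924943
```

```bash
python3 - <<'E'
from h import *
z=np.load("s7.npz");im=z["im"].astype(float);D=z["D"];off=np.load("off.npy")
s=get_state();M=R.from_rotvec(s["tool_rot"]).as_matrix();g=s["position"]-ctrl.pinch_z*M[:,0]
h=np.array([M[0,2],M[1,2],0]);h/=np.linalg.norm(h)
w=im[160:186,366:392];bg=np.median(w.reshape(-1,3),0);print(bg)
# grey-ness weight: r-b difference drop
k=np.clip(((bg[0]-bg[2])-(w[...,0]-w[...,2]))/((bg[0]-bg[2])),0,1.2);v,u=np.mgrid[160:186,366:392]
ax=np.array([12.9,-11.2])/np.hypot(12.9,11.2);n=np.array([-ax[1],ax[0]]);c=np.array([372.9,179.1])
d=np.stack([u,v],-1)-c;t=d@ax;e=d@n
T=[];E=[]
for t0 in np.arange(2,15):
    m=(abs(t-t0)<.7)&(abs(e)<4);W=k[m]-.1;W=np.clip(W,0,None);T.append((t[m]*W).sum()/W.sum());E.append((e[m]*W).sum()/W.sum())
print(np.round(E,2));sl,ic=np.polyfit(T,E,1);dr=ax+sl*n;A=np.degrees(np.arctan2(-dr[1],dr[0]));print("img angle",A)
def ang(t):
    a=np.array([0,0,np.cos(t)])-h*np.sin(t);q=proj("scene",[g+a*-.074,g+a*-.030]);x=q[1]-q[0];return np.degrees(np.arctan2(-x[1],x[0]))
ts=np.arange(24,44,.5);print("lean",np.interp(-A,[-ang(np.radians(t)) for t in ts],ts))
P=cloud("scene",D);m=np.zeros(D.shape,bool);m[160:186,366:392]=(t>2)&(t<15)&(abs(e)<1.3);Q=P[m];Q=Q[np.linalg.norm(Q-g,axis=1)<.09]
y=np.cross([0,0,1],h);x=(Q-g)@h;zz=(Q-g)[:,2];print(len(Q),"depth lean",np.degrees(np.arctan(np.polyfit(zz,-x,1)[0])),"side",np.degrees(np.arctan(np.polyfit(zz,(Q-g)@y,1)[0])))
E
```

```text
[157. 143. 109.]
[-0.37 -0.45 -0.54 -0.64 -0.53 -0.45 -0.62 -0.25 -0.26 -0.32 -0.37 -0.47
 -0.53]
img angle 40.57044464004121
lean 36.40032705093694
34 depth lean 32.27560157356943 side 0.8963338630753866
```

```bash
cat >> h.py <<'E'
nd=deckR(p[2]).as_matrix()[:,2]
def tcp_for(tip_d,lean=34,z0=28.8,dx=0,dy=0):
    "TCP (tool straight down) so that the pin tip sits tip_d mm above lock_seat on the axis"
    tip=dk(45+dx,-85+dy,18+tip_d);th=np.radians(lean);a=np.array([0,0,np.cos(th)])-hd*np.sin(th)
    return tip+a*(45+z0)/1000-[0,0,ctrl.pinch_z]
E
python3 - <<'E'
from h import *
print("seat",dk(45,-85,18));go([tcp_for(60),tcp_for(15),tcp_for(-45,32)])
E
```

```text
seat [ 0.52164824 -0.09367408  0.13111123]
tcp [0.3899 0.2212 0.2095] yaw 34.4 x [ 0.01  -0.003 -1.   ] F [-1.  -0.1 -0.3] w 15.1 t 9.1
[ 0.4507 -0.1112  0.2245] shift [ -13.3 -137.8  308.7]
[ 0.4739 -0.1055  0.1863] shift [  25.1 -115.7  316.7]
[ 0.5068 -0.0973  0.1368] shift [ 74.9 -84.2 328.2]
```

>>> jog_arm([
  [-40,-8,18],
  [-75,-20,44],
  [-89,-37,83],
  [-89,-54,122],
  [-89,-71,160],
], claw=[10,10,10,10,10], roll=[-8,-16,-24,-32,-40])

```text
time: 9.55
position: [0.4213, 0.0488, 0.3005]
tool_rot: [0.207, 1.548, -0.208]
ft_force: [0.3, -0.1, -1.1]
grip_width: 0.18
```

```bash
python3 - <<'E'
from h import *
go([tcp_for(60)+[0,0,.07]])
E
```

```text
tcp [0.4213 0.0488 0.3005] yaw 74.8 x [ 0.012 -0.002 -1.   ] F [ 0.3 -0.1 -1.1] w 15.6 t 9.6
[ 0.4507 -0.1112  0.2945] shift [   6.7 -146.7   70.2]
```

>>> jog_arm([
  [6,-37,17],
  [6,-73,35],
  [6,-110,53],
  [6,-147,70],
  [6,-147,70],
], claw=[10,10,10,10,10], roll=[-7,-14,-22,-29.1,-29.1])

```text
time: 10.05
position: [0.4502, -0.1175, 0.2958]
tool_rot: [-0.192, 1.55, 0.183]
ft_force: [-0.1, -0.0, -0.2]
grip_width: 0.176
```

```bash
python3 - <<'E'
from h import *
go([tcp_for(60),tcp_for(15)])
E
```

```text
tcp [ 0.4502 -0.1175  0.2958] yaw 103.7 x [ 0.013 -0.004 -1.   ] F [-0.1 -0.  -0.2] w 15.3 t 10.1
[ 0.4507 -0.1112  0.2245] shift [71.3  6.5  1.2]
[ 0.4739 -0.1055  0.1863] shift [109.7   6.9  24.6]
```

>>> jog_arm([
  [35,3,0],
  [70,6,1],
  [90,6.5,13],
  [109,7,24.5],
  [109,7,24.5],
], claw=[10,10,10,10,10], roll=[0,0,0,0,0])

```text
time: 10.55
position: [0.4729, -0.1037, 0.1848]
tool_rot: [-0.195, 1.554, 0.186]
ft_force: [-0.3, 0.6, -0.1]
grip_width: 0.175
```

```bash
python3 - <<'E'
from h import *
go([tcp_for(15),tcp_for(2)])
im,D=get_image("scene");np.savez("s8.npz",im=im,D=D)
im2,D2=get_image("top");np.savez("t8.npz",im=im2,D=D2)
for n in("scene","top"):print(n,"seat",proj(n,dk(45,-85,18)).round(1),"tip",proj(n,dk(45,-85,33)).round(1))
q=proj("scene",dk(45,-85,30))[0].astype(int);o=q-[45,45];a=cv2.resize(im[o[1]:o[1]+90,o[0]:o[0]+90],None,fx=6,fy=6,interpolation=cv2.INTER_CUBIC)
q=proj("top",dk(45,-85,30))[0].astype(int);o2=q-[20,45];b=cv2.resize(im2[o2[1]:o2[1]+90,o2[0]:o2[0]+43],None,fx=6,fy=6,interpolation=cv2.INTER_CUBIC)
print(o,o2);cv2.imwrite("pics/crop8.png",np.hstack([a,b])[...,::-1])
E
```

```text
tcp [ 0.4729 -0.1037  0.1848] yaw 103.9 x [ 0.009 -0.005 -1.   ] F [-0.3  0.6 -0.1] w 15.3 t 10.6
[ 0.4739 -0.1055  0.1863] shift [-1.5 -2.   0.5]
[ 0.4806 -0.1038  0.1753] shift [ 9.6 -1.9  7.3]
scene seat [[241.  172.6]] tip [[242.  166.5]]
top seat [[332.9 226.5]] tip [[334.3 229.6]]
[196 122] [314 183]
```

View pics/crop8.png

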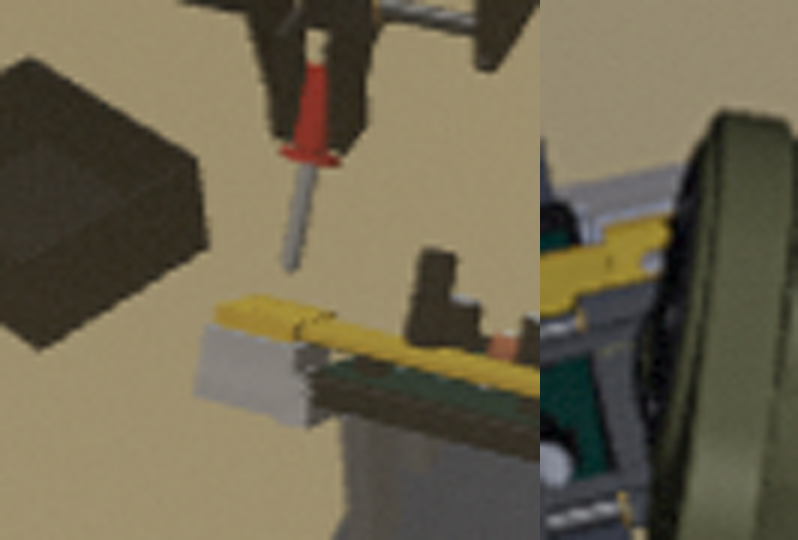

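In the scene crop the tip is at (291,270), i.e. px (244.1,166.6), just above the bar's square end, whose left corner is at (216,306) and front corner at (298,333). I check this relative to the bar end in the same picture.

```bash
python3 - <<'E'
from h import *
o=np.array([196,122])
f=lambda X:((proj("scene",X)-o+.5)*6-.5).round(0).tolist()
for c in((62,-102),(62,-68),(28,-102),(28,-68)):print(c,f(dk(*c,18)),f(dk(*c,10)))
print("post",[f(dk(x,y,9.5)) for x,y in((65,-105),(65,-65))])
print("knobtop",f(dk(45,-20,56)),"tip",f(dk(45,-85,33)),f(dk(45,-83,33)))
im=np.load("s8.npz")["im"];h=cv2.cvtColor(im,cv2.COLOR_RGB2HSV);y=((h[...,0]>18)&(h[...,0]<30)&(h[...,1]>170)).astype(np.uint8)
a=im[122:212,196:286].copy();a=cv2.resize(a,None,fx=6,fy=6,interpolation=cv2.INTER_CUBIC)
H=cv2.cvtColor(a,cv2.COLOR_RGB2HSV);m=((H[...,0]>18)&(H[...,0]<32)&(H[...,1]>165))
m[:285]=0;v,u=np.nonzero(m);print("yellow leftmost",u.min(),v[u==u.min()].mean(),"top",[ (x,v[u==x].min(),v[u==x].max()) for x in(225,240,257,270,290,300,320,340,380)])
E
```

```text
(62, -102) [[217.0, 302.0]] [[214.0, 321.0]]
(62, -68) [[296.0, 320.0]] [[293.0, 340.0]]
(28, -102) [[250.0, 293.0]] [[248.0, 312.0]]
(28, -68) [[327.0, 310.0]] [[324.0, 329.0]]
post [[[204.0, 322.0]], [[297.0, 344.0]]]
knobtop [[440.0, 247.0]] tip [[278.0, 269.0]] [[283.0, 270.0]]
yellow leftmost 219 318.5 top [(225, np.int64(309), np.int64(321)), (240, np.int64(303), np.int64(326)), (257, np.int64(303), np.int64(331)), (270, np.int64(302), np.int64(332)), (290, np.int64(316), np.int64(338)), (300, np.int64(309), np.int64(337)), (320, np.int64(316), np.int64(340)), (340, np.int64(327), np.int64(345)), (380, np.int64(335), np.int64(357))]
```

```bash
python3 - <<'E'
from h import *
z=np.load("s8.npz");D=z["D"];P=cloud("scene",D);Rm=deckR(p[2]).as_matrix()
L=(P-[p[0],p[1],.092])@Rm*1000
# shaft pixel rows
K,r,t=cam("scene");view=Rm.T@r[2];print("view dir deck",view.round(2))
f=lambda c,d:((d+.5)/6-.5+[196,122][c])
pts=[]
for v in range(151,167):
    c=f(0,291+(270-(v-122+.5)*6+.5)*(309-291)/(270-170)); u0=int(round(c))
    row=L[v,u0-2:u0+3];ok=np.abs(row[:,1]+85)<25
    ok&=np.linalg.norm(row-[45,-85,50],axis=1)<45
    if ok.any(): pts.append(np.r_[v,u0,row[ok][np.argsort(np.linalg.norm(row[ok]-[45,-85,50],axis=1))].mean(0)])
pts=np.array(pts);print(pts.round(1))
# shaft centre: remove component of view along shaft, push 3 mm along view
a=np.array([0,0,1]);vp=view-view@a*a;vp/=np.linalg.norm(vp)
C=pts[:,2:]+3.2*vp
for i in(0,1):
    k=np.polyfit(C[:,2],C[:,i],1);print("xy"[i],"slope deg",np.degrees(np.arctan(k[0])).round(1),"at z=33:",np.polyval(k,33).round(1),"at z=50",np.polyval(k,50).round(1))
b=L[172:178,236:246].reshape(-1,3);print("bar top pts",np.median(b,0).round(1))
E
```

```text
view dir deck [-0.93 -0.23 -0.27]
[[151.  247.   41.  -81.   71. ]
 [152.  247.   41.7 -81.7  68.6]
 [153.  247.   41.8 -81.2  66.2]
 [154.  246.   40.8 -81.2  63.8]
 [155.  246.   40.7 -80.9  61.4]
 [156.  246.   41.4 -81.5  58.9]
 [157.  246.   42.6 -80.6  56.8]
 [158.  246.   43.1 -81.4  54.2]
 [159.  245.   41.9 -81.4  51.7]
 [160.  245.   43.5 -80.4  49.6]
 [161.  245.   42.4 -81.7  46.8]
 [162.  245.   42.1 -81.4  44.4]
 [163.  245.   42.8 -82.   41.9]
 [164.  245.   44.6 -81.   39.9]
 [165.  244.   43.7 -81.   37.4]
 [166.  244.   42.9 -80.8  34.9]]
x slope deg -4.2 at z=33: 40.7 at z=50 39.4
y slope deg -0.1 at z=33: -82.0 at z=50 -82.0
bar top pts [nan nan nan]
```

```bash
python3 - <<'E'
from h import *
for fn in("scene2","s8"):
    z=np.load(fn+".npz");D=z["D"];P=cloud("scene",D);Rm=deckR(p[2]).as_matrix()
    L=(P-[p[0],p[1],.092])@Rm*1000;h=cv2.cvtColor(z["im"],cv2.COLOR_RGB2HSV)
    y=(h[...,0]>17)&(h[...,0]<32)&(h[...,1]>150)&(abs(L[...,1])<104)&(abs(L[...,2]-14)<12)&(abs(L[...,0]-45)<40)
    Y=L[y];print(fn,len(Y),"z pct",np.percentile(Y[:,2],[5,25,50,75,95]).round(1),"x",np.percentile(Y[:,0],[5,25,50,75,95]).round(1),"ymin",np.percentile(Y[:,1],[0,1,3]).round(1))
    for n,k in(("square",(Y[:,1]<-70)),("mid",(abs(Y[:,1]-10)<40))):
        B=Y[k];t=B[B[:,2]>15.5];s=B[B[:,2]<15.5];print(n,len(t),"top z",np.median(t[:,2]).round(1),"side x",len(s),np.median(s[:,0]).round(1)if len(s)else"")
    w=(h[...,1]<60)&(abs(L[...,1]+85)<14)&(L[...,2]<2)&(L[...,2]>-18)&(abs(L[...,0]-65)<12);print("post side x (65)",w.sum(),np.median(L[w][:,0]))
    k=(abs(L[...,1]+20)<12)&(L[...,2]>30)&(L[...,2]<52)&(abs(L[...,0]-50)<15);print("knob far side x(53ish), y(-20)",k.sum(),np.median(L[k],0).round(1))
E
```

```text
scene2 375 z pct [ 9.8 11.8 14.5 15.8 16.5] x [37.5 51.4 56.1 58.4 62.9] ymin [-100.1  -98.1  -93.4]
square 37 top z 16.3 side x 30 61.9
mid 46 top z 15.9 side x 95 56.6
post side x (65) 88 65.4657772135346
knob far side x(53ish), y(-20) 63 [ 51.7 -18.6  40.7]
s8 376 z pct [ 9.8 11.9 14.5 15.8 16.6] x [38.9 51.5 56.6 58.9 62.6] ymin [-101.   -98.7  -93.9]
square 35 top z 16.5 side x 33 61.5
mid 46 top z 15.8 side x 93 56.9
post side x (65) 92 65.30418004594497
knob far side x(53ish), y(-20) 62 [ 51.2 -18.3  40.9]
```

```bash
python3 - <<'E'
from h import *
s=get_state();M=R.from_rotvec(s["tool_rot"]).as_matrix();g=s["position"]-ctrl.pinch_z*M[:,0]
tip=dk(40.7,-82,35)
for l in(34,36,37):
    th=np.radians(l);a=np.array([0,0,np.cos(th)])-hd*np.sin(th);e=hd*np.cos(th)+np.array([0,0,np.sin(th)]);w=(g-tip)*1000
    print(l,"along",w@a,"-> z0",w@a-45,"perp g-axis",w@e,"side",w@M[:,1])
n=nd;dv=[dk(45,-85,z)-tip for z in(24,18,10)]
print("to tip z=24,18,10 tool shifts",[(M.T@d*1000).round(1).tolist() for d in dv])
print("deck unit in tool: x",(M.T@(dk(1,0,0)-dk(0,0,0))*1000).round(3),"z",(M.T@nd).round(3))
E
```

```text
34 along 72.66759249467759 -> z0 27.667592494677592 perp g-axis 4.434130559812671 side -2.8256742277061924
36 along 72.46857643589183 -> z0 27.468576435891833 perp g-axis 6.96749181192851 side -2.8256742277061924
37 along 72.33593962174099 -> z0 27.33593962174099 perp g-axis 8.231181679068278 side -2.8256742277061924
to tip z=24,18,10 tool shifts [[7.2, -2.9, 9.4], [12.3, -2.9, 12.5], [19.1, -2.8, 16.7]]
deck unit in tool: x [-0.521 -0.002  0.854] z [-0.854 -0.007 -0.521]
```

>>> jog_arm([
  [4,-1.5,5],
  [7,-2.9,9.4],
  [7,-2.9,9.4],
  [7,-2.9,9.4],
], claw=[10,10,10,10], roll=[0,0,0,0])

```text
time: 11.05
position: [0.4836, -0.1057, 0.1806]
tool_rot: [-0.193, 1.551, 0.184]
ft_force: [-0.3, 0.1, -1.4]
grip_width: 0.175
```

```bash
cat > tip.py <<'E'
from h import *
go([])
im,D=get_image("scene");P=cloud("scene",D);Rm=deckR(p[2]).as_matrix();L=(P-[p[0],p[1],.092])@Rm*1000
hh=cv2.cvtColor(im,cv2.COLOR_RGB2HSV).astype(int);K,r,t=cam("scene");view=Rm.T@r[2];vp=view*[1,1,0];vp/=np.linalg.norm(vp)
m=(hh[...,1]<70)&(abs(L[...,0]-42)<16)&(abs(L[...,1]+84)<9)&(L[...,2]>21)&(L[...,2]<85)
red=((hh[...,0]<8)|(hh[...,0]>172))&(hh[...,1]>120)&(np.linalg.norm(L-[35,-84,60],axis=-1)<80)
C=L[m]+3.0*vp;C=C[C[:,2]<np.percentile(L[red][:,2],3)-1]
for _ in range(2):
    kx=np.polyfit(C[:,2],C[:,0],1);ky=np.polyfit(C[:,2],C[:,1],1);e=np.hypot(C[:,0]-np.polyval(kx,C[:,2]),C[:,1]-np.polyval(ky,C[:,2]));C=C[e<3]
print("n",len(C),"z",C[:,2].min().round(1),C[:,2].max().round(1),"tip xy",np.polyval(kx,C[:,2].min()).round(1),np.polyval(ky,C[:,2].min()).round(1),"at z18",np.polyval(kx,18).round(1),np.polyval(ky,18).round(1),"slopes",np.degrees(np.arctan([kx[0],ky[0]])).round(1),"red z (deck, biased -1.6)",np.percentile(L[red][:,2],[2,98]).round(1))
E
python3 tip.py
```

```text
tcp [ 0.4836 -0.1057  0.1806] yaw 103.8 x [ 0.013 -0.005 -1.   ] F [-0.3  0.1 -1.4] w 15.2 t 11.1
n 33 z 24.8 66.0 tip xy 47.8 -86.4 at z18 48.4 -86.5 slopes [-5.4  0.1] red z (deck, biased -1.6) [ 69.6 105.6]
```

>>> jog_arm([
  [2,0.7,0],
  [4.6,1.4,0.1],
  [4.6,1.4,0.1],
  [4.6,1.4,0.1],
], claw=[10,10,10,10], roll=[0,0,0,0])

```text
time: 11.5
position: [0.4832, -0.1043, 0.1759]
tool_rot: [-0.193, 1.551, 0.184]
ft_force: [-0.3, 0.2, -0.4]
grip_width: 0.179
```

```bash
python3 tip.py
```

```text
tcp [ 0.4832 -0.1043  0.1759] yaw 103.8 x [ 0.012 -0.004 -1.   ] F [-0.3  0.2 -0.4] w 15.6 t 11.5
n 36 z 22.5 61.4 tip xy 44.6 -85.4 at z18 44.9 -85.5 slopes [-4.2  0.8] red z (deck, biased -1.6) [ 65.4 101.1]
```

The tip is aligned over the eye: deck (44.6,-85.4) against (45,-85). I insert the first 10 mm and watch the force.

>>> jog_arm([
  [3,0,1.8],
  [6,0.2,3.6],
  [8.5,0.2,5.2],
  [8.5,0.2,5.2],
], claw=[10,10,10,10], roll=[0,0,0,0], force=12)

```text
time: 11.95
position: [0.4882, -0.1028, 0.167]
tool_rot: [-0.194, 1.552, 0.184]
ft_force: [-0.6, -0.6, 0.6]
grip_width: 0.177
```

```bash
python3 tip.py
```

```text
tcp [ 0.4882 -0.1028  0.167 ] yaw 103.8 x [ 0.012 -0.005 -1.   ] F [-0.6 -0.6  0.6] w 15.4 t 11.9
n 22 z 22.5 51.5 tip xy 43.5 -84.5 at z18 44.0 -84.4 slopes [-5.8 -0.4] red z (deck, biased -1.6) [55.  91.2]
```

>>> jog_arm([
  [0,0,0],
  [3,0,2.8],
  [6,-0.2,5.6],
  [9,-0.3,8.4],
  [9,-0.3,8.4],
], claw=[10,10,10,10,10], roll=[0,0,0,0,0], force=6)

```text
time: 12.5
position: [0.4965, -0.1011, 0.1576]
tool_rot: [-0.194, 1.553, 0.184]
ft_force: [-0.6, 0.5, -1.2]
grip_width: 0.184
```

```bash
python3 tip.py
```

```text
tcp [ 0.4965 -0.1011  0.1576] yaw 103.8 x [ 0.011 -0.005 -1.   ] F [-0.6  0.5 -1.2] w 16.0 t 12.5
n 14 z 21.9 39.7 tip xy 45.4 -85.6 at z18 45.5 -85.9 slopes [-2.2  4.2] red z (deck, biased -1.6) [42.8 78.9]
```

>>> jog_arm([
  [3,0,2.5],
  [6,0,5],
  [8,0,7.3],
  [10.4,0,9.5],
  [10.4,0,9.5],
], claw=[10,10,10,10,10], roll=[0,0,0,0,0])

```text
time: 13.05
position: [0.5059, -0.0989, 0.1471]
tool_rot: [-0.194, 1.553, 0.184]
ft_force: [-0.1, -0.8, -0.8]
grip_width: 0.178
```

```bash
python3 tip.py
```

```text
tcp [ 0.5059 -0.0989  0.1471] yaw 103.8 x [ 0.01  -0.006 -1.   ] F [-0.1 -0.8 -0.8] w 15.5 t 13.1
n 2 z 24.8 25.0 tip xy 45.9 -85.4 at z18 141.7 -163.7 slopes [-85.9  85. ] red z (deck, biased -1.6) [28.9 65.6]
```

>>> jog_arm([
  [3,0,2],
  [6,0,4],
  [9,0,6],
  [10,0,6.7],
  [10,0,6.7],
], claw=[10,10,10,10,10], roll=[0,0,0,0,0])

```text
time: 13.6
position: [0.5125, -0.0974, 0.1377]
tool_rot: [-0.194, 1.553, 0.184]
ft_force: [-2.2, 0.4, 3.4]
grip_width: 0.185
```

```bash
sed -i 's/^C=L\[m\]/print("red",np.percentile(L[red][:,2],[2,98]).round(1));C=L[m]/' tip.py; python3 tip.py 2>&1 | grep -v Trace|head -3
```

```text
tcp [ 0.5125 -0.0974  0.1377] yaw 103.8 x [ 0.01  -0.005 -1.   ] F [-2.2  0.4  3.4] w 16.1 t 13.6
red [18.3 54.5]
  File "tip.py", line 9, in <module>
```

>>> jog_arm([
  [0.8,0,0.5],
  [1.7,0,1],
  [2.5,0,1.5],
  [2.5,0,1.5],
  [2.5,0,1.5],
], claw=[10,10,10,10,10], roll=[0,0,0,0,0], force=12)

```text
time: 14.15
position: [0.5135, -0.0972, 0.1366]
tool_rot: [-0.193, 1.554, 0.184]
ft_force: [-7.4, 0.3, 13.2]
grip_width: 0.179
```

```bash
python3 tip.py 2>&1 | grep -v Trace|head -2
```

```text
tcp [ 0.5135 -0.0972  0.1366] yaw 103.8 x [ 0.009 -0.004 -1.   ] F [-7.4  0.3 13.2] w 15.6 t 14.2
red [18.7 53.1]
```

The force is about 15 N along the deck normal, so the flange is seated. I release and retreat straight up.

>>> jog_arm([
  [-1,0,-0.5],
  [-1,0,-0.5],
  [-1,0,-0.5],
  [-1,0,-0.5],
  [-1,0,-0.5],
], claw=[45,45,45,45,45], roll=[0,0,0,0,0])

```text
time: 14.7
position: [0.513, -0.0972, 0.1373]
tool_rot: [-0.193, 1.554, 0.185]
ft_force: [0.3, -0.2, 0.0]
grip_width: 0.495
```

>>> jog_arm([
  [-15,0,0],
  [-45,0,0],
  [-85,0,-5],
  [-120,0,-20],
  [-125,0,-60],
], claw=[45,45,45,45,45], roll=[0,0,0,0,0])

```text
time: 15.2
position: [0.4572, -0.111, 0.2673]
tool_rot: [-0.196, 1.546, 0.183]
ft_force: [-0.6, 0.6, -0.1]
grip_width: 0.517
```

>>> jog_arm([
  [-10,45,0],
  [-20,90,0],
  [-20,135,0],
  [-20,180,0],
  [-20,220,0],
], claw=[45,45,45,45,45], roll=[0,0,0,0,0])

```text
time: 15.7
position: [0.4035, 0.1047, 0.2864]
tool_rot: [-0.196, 1.543, 0.184]
ft_force: [0.4, 0.7, -0.3]
grip_width: 0.515
```

```bash
python3 - <<'E'
from h import *
go([])
Rm=deckR(p[2]).as_matrix();out=[]
for n in("top","scene"):
    im,D=get_image(n);L=(cloud(n,D)-[p[0],p[1],.092])@Rm*1000;h=cv2.cvtColor(im,cv2.COLOR_RGB2HSV).astype(int)
    red=((h[...,0]<8)|(h[...,0]>172))&(h[...,1]>120)&(np.linalg.norm(L-[45,-85,35],axis=-1)<45)
    Q=L[red];T=Q[Q[:,2]>np.percentile(Q[:,2],97)-3];print(n,len(Q),"z",np.percentile(Q[:,2],[2,98]).round(1),"top centre",T.mean(0).round(1))
    q=proj(n,[dk(45,-85,56),dk(45,-85,20)]);o=q[0].astype(int)-[33,45];print((q-o).round(1).tolist())
    out.append(cv2.resize(im[o[1]:o[1]+100,o[0]-30:o[0]+50],None,fx=5,fy=5,interpolation=cv2.INTER_CUBIC))
cv2.imwrite("pics/fin.png",np.hstack(out)[...,::-1])
E
```

```text
tcp [0.4035 0.1047 0.2864] yaw 103.9 x [ 0.02  -0.005 -1.   ] F [ 0.4  0.7 -0.3] w 44.8 t 15.7
top 111 z [19.2 58.3] top centre [ 44.2 -84.7  56.9]
[[33.6, 45.4], [30.1, 37.9]]
scene 91 z [19.3 54.4] top centre [ 48.  -82.5  53.3]
[[33.4, 45.0], [31.2, 59.8]]
```

View pics/fin.png

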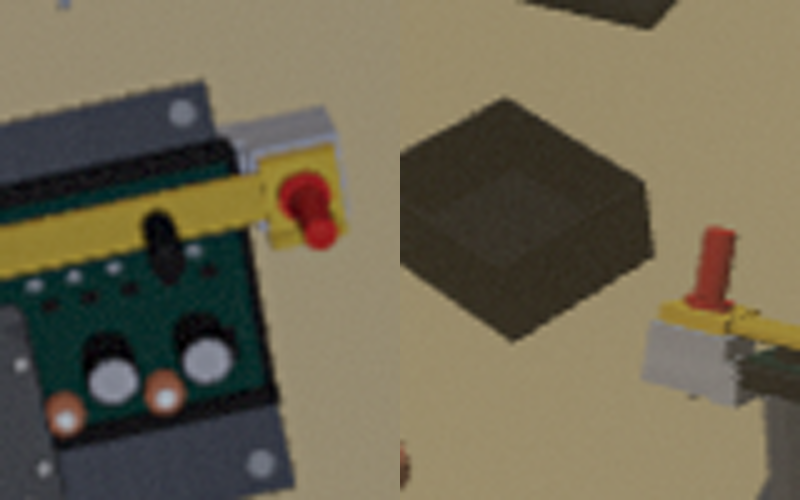

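Both views show the flange flat on the bar's square end, and the tip shows below the post at (693,397). The bar is closed, and the gripper is clear and open.

```bash
python3 -c "
from bench import order
print(order.close_job())"
```

```text
the job is handed in; nothing more can be done
None
```

The bar is closed and locked: the red pin is fully in, released, and the job was handed in at about 16 s of the 56 s. No verdict came back.

**What I did**
- I closed the bar by pushing its knob with shut fingers until the stop pushed back at 12 N. A picture then showed the eye within 0.5 px of where it should be when closed.
- The moves cannot tilt the tool. So I gripped the red pin lightly and leaned it about the rim of its rack hole to roughly match the slope.
- I guided it into the eye and the hole beneath and pushed until the force was about 15 N along the deck's normal. Then I opened the gripper and backed away.

**Last checks**
- **Seating:** the pin's top centre was at deck (44.2, -84.7, 56.9) mm from the top camera, against the expected (45, -85, 56). The flange looks flat on the bar and the tip shows below the post.
- **Gripper:** it was open and clear, with no contact force beyond sensor noise.

**What disagreed**
- **Pin lean:** early estimates in the gripper ranged from 23° to 36°. The pin sat off-centre in the pads, leaning about 4° too much, so I aligned it visually against the bar and let the hole straighten it.
- **Scene camera:** it put the seated pin's top a few millimetres off: (48.0, -82.5, 53.3) mm. About 1.6 mm of the height error is a bias I had already measured.
- **Not measured:** I did not measure the seated pin's final angle or the bystanders' positions. I saw nothing disturbed, and measured contact forces stayed under about 15 N.

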